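# Balance the centrifuge rotor

## Robot

A 6-joint arm with a two-finger parallel gripper is mounted at the origin on a cart in front of the work surface, level with it; the furniture and walls round the work are solid. World frame = base frame: x ahead of the robot, y to its left, z up, the work surface at z = 0. Lengths are in m, angles in rad, forces in N, time in s.
With the tool pointing down it reaches from about 0.25 to 0.725 m from the base axis. Payload 4 kg.
Tool frame: the origin (TCP) lies at the very end of the fingers, on their centre line; the grasp point (between the pads) lies 19 mm behind it; z points along the fingers, y is the line along which they close (so a half turn about z gives the same grasp; the last joint's range is limited). The gripper opens to 85 mm and grips with 20 to 120 N. Pads are 22 mm wide; open, the fingers measure 114 mm over their backs; the gripper's body (76 mm by 85 mm) begins 54 mm behind the grasp point. The pads swing forward as they close: fully open they stand 13 mm farther back than shut.
Start: joints at [1.204, 0.241, 0.005, 1.335, 0, 1.571], TCP at [0.179, 0.467, 0.231] pointing down, gripper open.
Joint ranges: [-2.72, 2.72], [-1.05, 1.87], [-1.09, 1.28], [-1.99, 2.15], [-1.42, 1.44], [-3.14, 3.14]. Speed limits (rad/s): [2.79, 2.79, 3.14, 3.14, 3.14, 3.14].

## Interface

Orientations are given as a unit quaternion [x, y, z, w].
In Python, from workcell import telemetry, vision, workorder gives the robot as it stands.
- The arm moves only by the shell command python3 -m inch 'ROWS'. ROWS is JSON, a list of rows, each a list of 3 entries, a list of its own where there are three numbers: the turn, a rotation vector about the tool's x, y, z scaled (see below), then the shift along the tool's x, y, z scaled (see below), then the closure, from -1 (fully open) to 1 (shut). A call has 1 to 10 rows; each row shifts and turns the commanded pose from where the row before left it, along the tool's axes as they then stand; what a row does not reach is not made up. The controller multiplies each number of a shift by 0.3 m and each number of a turn by 360 degrees. A row lasts 1/12 s, in which the tool goes at most 41.7 mm and 7.16 degrees, less where a joint would pass 70% of its speed; a pose out of reach is approached as far as the arm can. A call with a number of a shift or a turn outside -1 to 1 is refused whole. A call with a gripper value outside its range is refused whole. The fingers move at their own pace and stop on an object; the grip force is fixed at half the most. Time passes only in rows, so rows that do not move let the fingers close. It gives the time, the measured TCP pose, the force, the opening and the grip force at its end, in the units of the state.
- telemetry.get_obs(): the state, without advancing time (a new reading comes with each control period).
- vision.camera(name): name is "scene" or "top"; returns a dict with "img" (420x560x3 uint8, red, green, blue), "fov_y" (degrees; the focal length in pixels is half the picture's height over the tangent of half this angle, whatever the lens; pixels are square), "cx", "cy" (the principal point, pixels), "D" ([k1, k2, p1, p2, k3] as OpenCV has them; the pictures are not rectified), "pose" (4x4, takes a point from camera to world coordinates). Camera axes: x right, y up, looking along -z (the intrinsics and any distortion apply to the point x, -y, -z); pixel columns grow to the right and rows downward; lengths in m; the calibration is good to about 2 mm. A picture is of the moment at which its call begins. There is no depth.
- workorder.job_done(): hands the job in; it is judged then, once.
The state is a dict: "clock": time; "joint_pos": joint angles; "joint_vel": joint speeds; "tau": joint torques, N m; "eef_pos": TCP position; "tool_rot": TCP orientation; "ft_force": force on the tool from outside, world axes, zero at the start; "ft_torque": the same for the moment, N m; "grip_width": finger opening in m; "grasp_force": force on a finger pad.
Only numpy, scipy, OpenCV 4.12 (cv2) and the standard library are available. Lean on these libraries where they do the work, as an engineer would, in place of code of your own. Each camera call takes 0.05 s, during which the arm holds its last target. There are 200 camera calls.

## Task

The four-bucket centrifuge rotor on the bench has a pot in one of its buckets. Balance it: take the matching pot that stands nearby, to the left or right of the rotor (not the one far back among the bottles at the wall) and stand it upright in the bucket directly opposite the loaded one, down on the bucket's floor. Leave the pot that is already in the rotor in its bucket.

Things in the scene. Friction and masses are not known exactly. Their poses are not given: they have to be found in the camera images.
- rotor: Fixed grey metal rotor lying flat, turned any way, on a 244 mm round plate. Origin: on its upright axis, at bench height. Four equal open round buckets, centres 82 mm from the axis along its own +x, +y, -x, -y: inside diameter 68 mm, wall 4 mm, inside floor 8 mm and rim 38 mm above the bench. Hub with black nut 47 mm high. One bucket is loaded, three are empty.
- loaded_pot: The pot already in the rotor, standing on the floor of one bucket: white round pot with a screw cap, 46 mm diameter (cap 42 mm), 72 mm high, 70 g. Origin: centre of its underside; z up along the pot.
- spare_pot: The matching pot, same shape and size (46 mm diameter, cap 42 mm, 72 mm high, 50 to 100 g), upright on the bench left or right of the rotor, at most 0.3 m from its edge. Nearby, in other such places, stand a bigger bottle (58 mm diameter, 108 mm high) and an open beaker (44 mm diameter, 59 mm high). Origin: centre of its underside; z up along the pot.
Things that resemble listed ones, but are neither listed nor needed, are in the scene too. What is shaped like the loaded_pot but red or yellow is not meant. What is shaped like the spare_pot but blue is not meant.

How it is judged:
By the outcome, as a careful person would: the job done as asked, in the order asked, and still so for the second after the job is handed in, with the robot touching nothing.
It also fails if it takes over 40 s, if anything falls off the work surface, if the arm or the gripper's body presses on something with over 40 N, if the wrist force passes 120 N, or if a joint passes its speed limit or range.

## Working session

There is one attempt and no reset: what is moved stays moved. The work goes in short steps, Python scripts to look and compute and a shell command to move; the robot and the scene stay as the last step left them, time stands still between calls to the robot, and variables do not carry over. Pictures are saved under pics/ and viewed, at most 10 in all, crops included, and the job is handed in when it is done.

```bash
mkdir -p pics; cat > h.py <<'E'
import numpy as np, cv2
from workcell import telemetry, vision, workorder
def cal(c):
    f=210/np.tan(np.radians(c["fov_y"])/2)
    return np.array([[f,0,c["cx"]],[0,f,c["cy"]],[0,0,1]]),np.array(c["D"],float),np.array(c["pose"])
def p2w(c,uv,z):
    K,D,T=cal(c)
    n=cv2.undistortPoints(np.array(uv,float).reshape(-1,1,2),K,D,None,None).reshape(-1,2)
    d=np.c_[n[:,0],-n[:,1],-np.ones(len(n))]@T[:3,:3].T
    o=T[:3,3]; return o+d*((np.asarray(z)-o[2])/d[:,2])[:,None]
def w2p(c,P):
    K,D,T=cal(c)
    q=(np.array(P,float).reshape(-1,3)-T[:3,3])@T[:3,:3]
    return cv2.projectPoints(q*[1,-1,-1],np.zeros(3),np.zeros(3),K,D)[0].reshape(-1,2)
E
python3 - <<'E'
from h import *
import pickle
cs={n:vision.camera(n) for n in("scene","top")}
pickle.dump(cs,open("c.pkl","wb"))
for n,c in cs.items():
    cv2.imwrite(f"pics/{n}0.png",cv2.resize(c["img"][:,:,::-1],(800,600),interpolation=cv2.INTER_CUBIC)); print(n,c["fov_y"],c["D"],c["pose"])
o=telemetry.get_obs(); print(o)
E
```

```text
scene 53.44395537573495 [0.0361337 0.        0.        0.        0.       ] [[ 0.77661415  0.38002832 -0.50244298  0.06531513]
 [-0.62997383  0.46613621 -0.62116826 -0.50488699]
 [-0.00185466  0.79893398  0.60141587  0.6449068 ]
 [ 0.          0.          0.          1.        ]]
top 43.1784560058036 [-0.09894124  0.          0.          0.          0.        ] [[ 0.02975002  0.97124236 -0.23622703  0.26930998]
 [-0.99955508  0.02840181 -0.00910877  0.0811947 ]
 [-0.00213755  0.23639291  0.9716552   1.23795346]
 [ 0.          0.          0.          1.        ]]
{'clock': 0.1, 'joint_pos': array([ 1.20401126e+00,  2.41369804e-01,  3.85001135e-03,  1.33516739e+00,
       -4.78330124e-05,  1.57078409e+00]), 'joint_vel': array([-4.02811393e-04, -1.68080358e-03,  3.34202521e-03, -1.92723267e-03,
        9.68778048e-04,  5.12635960e-05]), 'tau': array([ 2.38520141e-05, -3.73137116e+01,  2.53010005e+01,  1.08506522e-02,
       -5.92157926e-05, -2.67529103e-06]), 'eef_pos': array([0.17912182, 0.46621717, 0.23048248]), 'tool_rot': array([ 1.82360138e-01,  9.83231349e-01, -9.33934651e-04, -1.48904489e-04]), 'ft_force': array([ 0.03128881, -0.29419704, -0.04455025]), 'ft_torque': array([ 0.04957645, -0.05842221, -0.04659539]), 'grasp_force': 0.0, 'grip_width': 0.08512106856201047}
```

View pics/scene0.png

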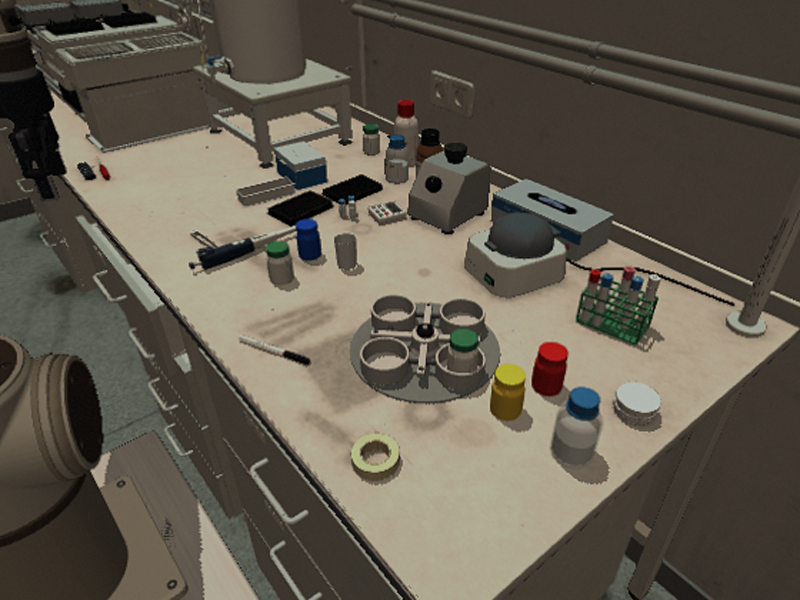

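View pics/top0.png

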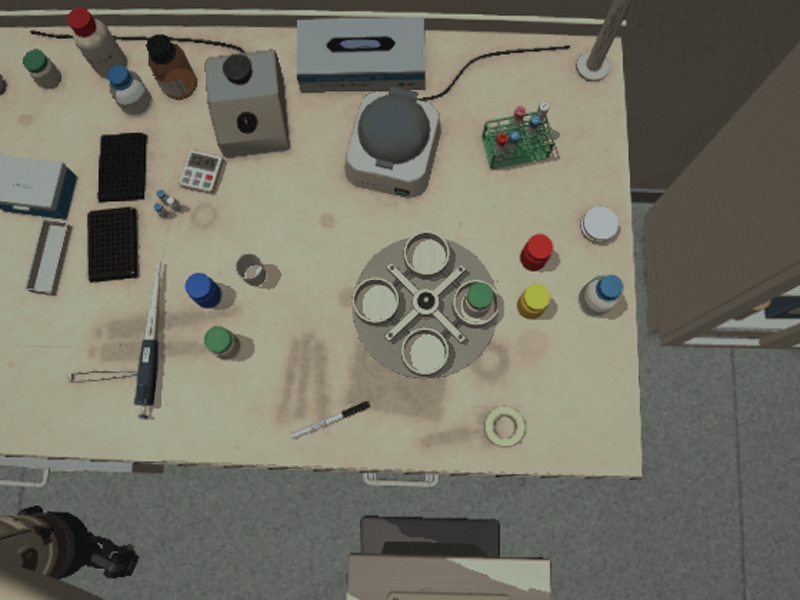

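The top view shows the rotor hub at (426,299), the loaded bucket on the right at (478,300) and the opposite empty bucket on the left at (377,300).

Candidates in the top view:
- **Green-capped white pot (221,342):** chosen; it matches the loaded pot and stands left of the rotor.
- **Far green-capped pot (40,65):** excluded, among the bottles at the wall.
- **Blue pot (203,290):** wrong colour.
- **Beaker (250,268):** open, no cap.
- **Red (537,250) and yellow (535,300) pots:** wrong colour.
- **Big bottle (604,293):** too large.

```bash
python3 - <<'E'
from h import *
import pickle
cs=pickle.load(open("c.pkl","rb")); s=1.42857
t,sc=cs["top"],cs["scene"]
q=lambda c,u,v,z: p2w(c,[[u/s,v/s]],[z])[0].round(4)
print("spare top cap",q(t,218,340.5,.072),"scene",q(sc,277.5,248,.072))
print("loaded",q(t,480,296,.080),"scene",q(sc,464,339,.08))
for n,a in dict(hub=(426,299,.047),L=(377,300,.038),R=(476,301,.038),U=(429,254,.038),D=(426,351,.038)).items(): print(n,q(t,*a))
for n,a in dict(hub=(426,331,.047),L=(394,310,.038),U=(462,314,.038),D=(385,353,.038)).items(): print("sc",n,q(sc,*a))
for n,a in dict(blue=(200,284,.072),beaker=(250,265,.059)).items(): print(n,q(t,*a))
im=t["img"][:,:,::-1]
a=cv2.resize(im[170:270,120:220],(400,400),interpolation=cv2.INTER_CUBIC)
b=cv2.resize(im[160:265,245:350],(400,400),interpolation=cv2.INTER_CUBIC)
cv2.imwrite("pics/crop.png",np.hstack([a,b]))
E
```

```text
spare top cap [0.4687 0.3719 0.072 ] scene [0.4689 0.3673 0.072 ]
loaded [ 0.5506 -0.0373  0.08  ] scene [ 0.549  -0.0407  0.08  ]
hub [0.5511 0.0466 0.047 ]
L [0.5492 0.1259 0.038 ]
R [ 0.5522 -0.0351  0.038 ]
U [0.6296 0.043  0.038 ]
D [0.4677 0.0445 0.038 ]
sc hub [0.5444 0.0383 0.047 ]
sc L [0.5459 0.1221 0.038 ]
sc U [0.6265 0.0424 0.038 ]
sc D [0.4688 0.046  0.038 ]
blue [0.5592 0.4088 0.072 ]
beaker [0.5965 0.3333 0.059 ]
```

View pics/crop.png

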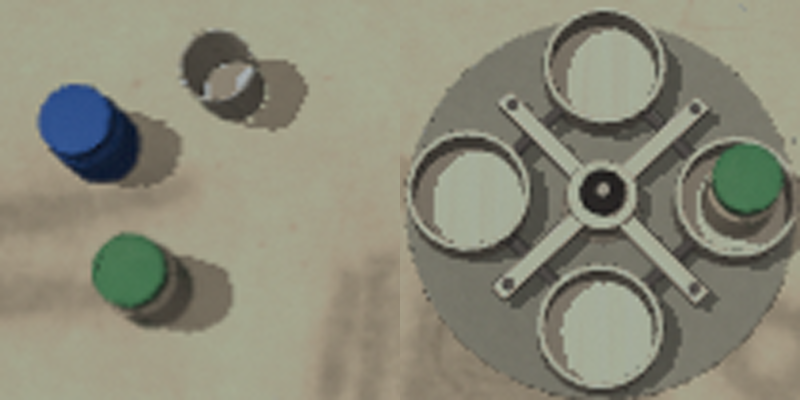

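The left crop confirms the white green-capped pot at (129,271), with the blue pot about 97 mm away. The right crop shows an empty left bucket at (469,193) and the loaded one on the right.

Both cameras agree on the spare pot at about (0.469, 0.370). The target bucket is at about (0.547, 0.125). I'll keep the current yaw and hover over the spare pot first.

```bash
python3 -m inch '[[[0,0,0],[-0.102,0.005,0.025],-1],[[0,0,0],[-0.102,0.005,0.025],-1],[[0,0,0],[-0.102,0.005,0.025],-1],[[0,0,0],[-0.102,0.005,0.025],-1],[[0,0,0],[-0.102,0.005,0.025],-1],[[0,0,0],[-0.102,0.005,0.025],-1],[[0,0,0],[-0.102,0.005,0.025],-1],[[0,0,0],[-0.102,0.005,0.025],-1],[[0,0,0],[-0.102,0.005,0.025],-1],[[0,0,0],[-0.102,0.005,0.025],-1]]'; python3 -m inch '[[[0,0,0],[0,0,0],-1],[[0,0,0],[0,0,0],-1]]'
```

```text
clock: 0.93
eef_pos: [0.4714, 0.37, 0.1553]
tool_rot: [0.182, 0.983, -0.0, -0.0]
ft_force: [-0.0, -0.0, 1.1]
grip_width: 0.0851
grasp_force: 0.0
clock: 1.1
eef_pos: [0.4709, 0.3696, 0.1546]
tool_rot: [0.184, 0.983, -0.001, -0.001]
ft_force: [-0.9, 0.4, -0.3]
grip_width: 0.0858
grasp_force: 0.0
```

```bash
python3 -m inch '[[[0,0,0],[0.001,0,0.069],-1],[[0,0,0],[0.001,0,0.069],-1],[[0,0,0],[0.001,0,0.069],-1],[[0,0,0],[0.001,0,0.069],-1],[[0,0,0],[0.001,0,0.069],-1],[[0,0,0],[0,0,0.069],-1],[[0,0,0],[0,0,0],-1]]'; python3 -m inch '[[[0,0,0],[0,0,0],1],[[0,0,0],[0,0,0],1],[[0,0,0],[0,0,0],1],[[0,0,0],[0,0,0],1],[[0,0,0],[0,0,0],1],[[0,0,0],[0,0,0],1],[[0,0,0],[0,0,0],1],[[0,0,0],[0,0,0],1]]'
```

```text
clock: 1.68
eef_pos: [0.4647, 0.37, 0.028]
tool_rot: [0.181, 0.983, -0.003, -0.003]
ft_force: [-0.4, -0.8, -1.0]
grip_width: 0.0853
grasp_force: 0.0
clock: 2.35
eef_pos: [0.4705, 0.3731, 0.0348]
tool_rot: [0.182, 0.983, 0.002, 0.001]
ft_force: [0.2, 0.4, 7.2]
grip_width: 0.0422
grasp_force: 61.3
```

```bash
python3 - <<'E'
from h import *
c=vision.camera("scene"); o=telemetry.get_obs(); print(o["eef_pos"],o["ft_force"],o["grip_width"])
print(w2p(c,[[.469,.370,0],[.469,.370,.072]]))
cv2.imwrite("pics/g1.png",cv2.resize(c["img"][100:220,130:290,::-1],(800,600),interpolation=cv2.INTER_CUBIC))
E
```

```text
[0.47048261 0.37316226 0.03477998] [-0.11933304  0.98593846  6.75112819] 0.04158593570713702
[[197.32224    195.87253946]
 [193.77743191 173.15136705]]
```

View pics/g1.png

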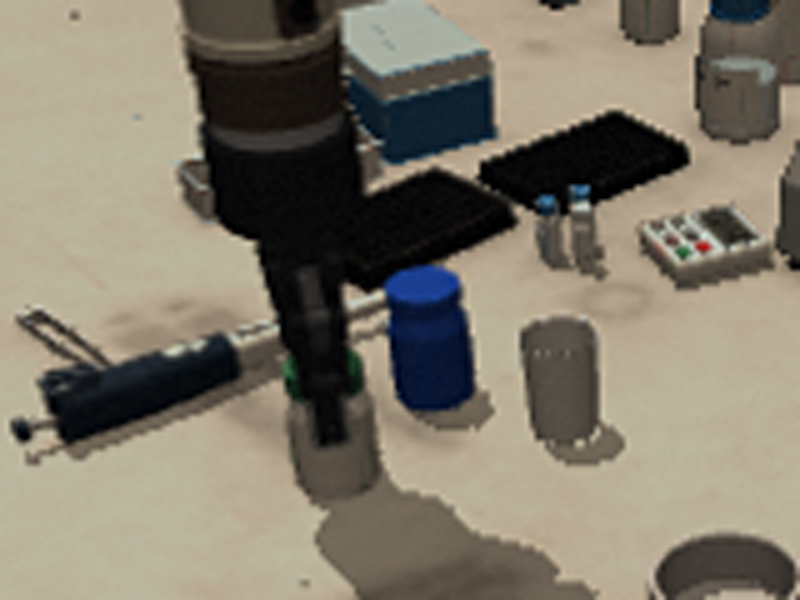

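The crop shows the gripper with its near fingertip at (330,440) on the body of the white pot, upright on the bench with its base at (335,485). The blue pot is untouched. I'll lift it.

```bash
python3 -m inch '[[[0,0,0],[0,0,-0.04],1],[[0,0,0],[0,0,-0.06],1],[[0,0,0],[0,0,-0.06],1],[[0,0,0],[0,0,-0.06],1],[[0,0,0],[0,0,-0.06],1],[[0,0,0],[0,0,-0.06],1],[[0,0,0],[0,0,-0.06],1],[[0,0,0],[0,0,0],1],[[0,0,0],[0,0,0],1]]'; python3 - <<'E'
from h import *
cs={n:vision.camera(n) for n in("scene","top")}
o=telemetry.get_obs(); p=o["eef_pos"]; print(p,o["ft_force"],o["grip_width"],o["grasp_force"])
out=[]
for c in cs.values():
    u,v=w2p(c,p)[0]; print(u,v)
    u0,v0=int(np.clip(u-40,0,480)),int(np.clip(v-60,0,300)); print("crop",u0,v0)
    out.append(cv2.resize(c["img"][v0:v0+120,u0:u0+80,::-1],(400,600),interpolation=cv2.INTER_CUBIC))
cv2.imwrite("pics/g2.png",np.hstack(out))
E
```

```text
clock: 3.15
eef_pos: [0.4697, 0.372, 0.1534]
tool_rot: [0.182, 0.983, 0.001, 0.001]
ft_force: [-0.5, -0.8, -0.8]
grip_width: 0.0419
grasp_force: 60.9
[0.46835407 0.37101495 0.1509718 ] [-0.35939126 -1.35780998 -1.09712764] 0.041820128921715466 60.933402318123626
189.08906942703118 145.94596925587018
crop 149 85
144.28643201450183 231.87596807514717
crop 104 171
```

View pics/g2.png

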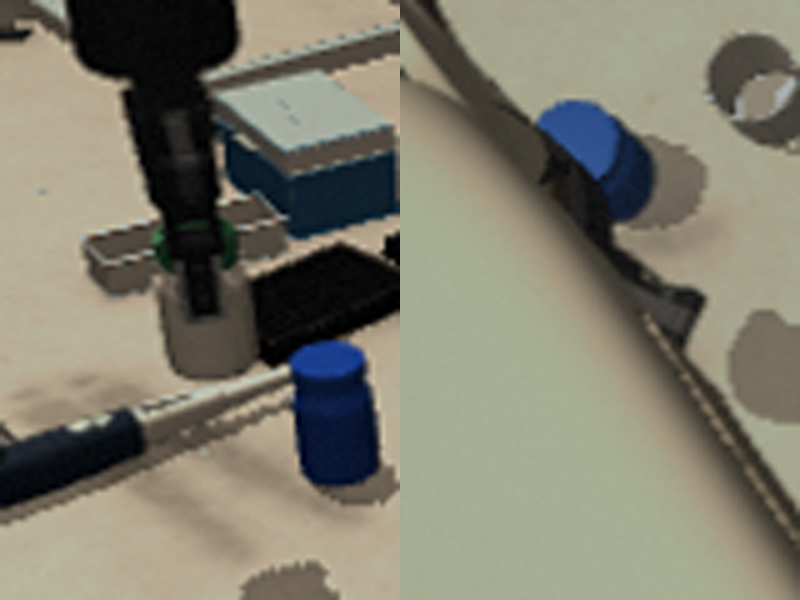

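The pot is held upright with its base near crop (210,365) in the left half; the arm hides the top view. I'll solve for the base height and the transfer shift.

```bash
python3 - <<'E'
from h import *
import pickle
from scipy.spatial.transform import Rotation as R
c=pickle.load(open("c.pkl","rb"))["scene"]; o=telemetry.get_obs(); p=o["eef_pos"]; r=R.from_quat(o["tool_rot"]).as_matrix()
a=np.linspace(0,2*np.pi,60)
for z in(.11,.115,.12,.125,.13):
    q=w2p(c,np.c_[.469+.023*np.cos(a),.371+.023*np.sin(a),a*0+z])
    print(z,((q.max(0)-[149,85])*5).round(),((q.min(0)-[149,85])*5).round())
# height of visible front bottom 378, right edge 258, left 163
print(p,(r.T@(np.array([.547,.125,.155])-p)/.3).round(3), r.round(3))
E
```

```text
0.11 [259. 399.] [167. 354.]
0.115 [257. 391.] [165. 346.]
0.12 [256. 382.] [164. 337.]
0.125 [255. 373.] [162. 328.]
0.13 [254. 364.] [161. 320.]
[0.46835407 0.37101495 0.1509718 ] [-0.539 -0.671 -0.013] [[-0.933  0.359 -0.001]
 [ 0.359  0.933 -0.001]
 [ 0.001 -0.002 -1.   ]]
```

```bash
python3 -m inch '[[[0,0,0],[-0.03,-0.037,0],1],[[0,0,0],[-0.06,-0.074,0],1],[[0,0,0],[-0.06,-0.075,0],1],[[0,0,0],[-0.06,-0.075,0],1],[[0,0,0],[-0.06,-0.075,0],1],[[0,0,0],[-0.06,-0.075,0],1],[[0,0,0],[-0.06,-0.075,0],1],[[0,0,0],[-0.06,-0.075,0],1],[[0,0,0],[-0.06,-0.074,0],1],[[0,0,0],[-0.029,-0.036,0],1]]';  python3 -m inch '[[[0,0,0],[0,0,0.04],1],[[0,0,0],[0,0,0.04],1],[[0,0,0],[0,0,0.04],1],[[0,0,0],[0,0,0.03],1],[[0,0,0],[0,0,0],1],[[0,0,0],[0,0,0],1],[[0,0,0],[0,0,0],1]]'; python3 - <<'E'
from h import *
cs={n:vision.camera(n) for n in("scene","top")}
o=telemetry.get_obs(); p=o["eef_pos"]; print(p,o["ft_force"],o["grip_width"],o["grasp_force"])
out=[]
for c in cs.values():
    u,v=w2p(c,p)[0]
    u0,v0=int(u-40),int(v-60); print("crop",u0,v0)
    out.append(cv2.resize(c["img"][v0:v0+120,u0:u0+80,::-1],(400,600),interpolation=cv2.INTER_CUBIC))
cv2.imwrite("pics/g3.png",np.hstack(out))
E
```

```text
clock: 4.08
eef_pos: [0.5475, 0.1214, 0.1507]
tool_rot: [0.184, 0.983, -0.001, -0.001]
ft_force: [0.3, -0.2, -0.9]
grip_width: 0.042
grasp_force: 60.9
clock: 4.67
eef_pos: [0.5478, 0.1258, 0.1073]
tool_rot: [0.182, 0.983, 0.0, 0.0]
ft_force: [0.0, 0.3, 0.5]
grip_width: 0.0417
grasp_force: 61.0
[0.54824604 0.1258991  0.10788543] [ 0.72291096 -0.36403233 -0.61247947] 0.0419911570917225 60.9538349984291
crop 235 131
crop 222 143
```

View pics/g3.png

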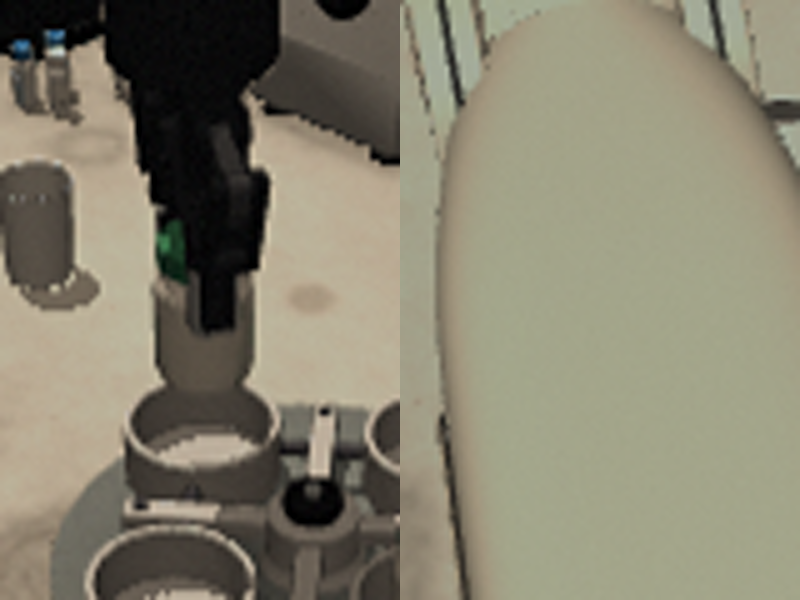

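The scene crop shows the pot upright, its base at (204,373) directly above the target bucket's rim centre (203,437). Lowering into the bucket in guarded steps.

```bash
python3 -m inch '[[[0,0,0],[0,0,0.03],1],[[0,0,0],[0,0,0.03],1],[[0,0,0],[0,0,0.03],1],[[0,0,0],[0,0,0.03],1],[[0,0,0],[0,0,0.03],1],[[0,0,0],[0,0,0.03],1],[[0,0,0],[0,0,0.02],1],[[0,0,0],[0,0,0],1],[[0,0,0],[0,0,0],1]]'; python3 -m inch '[[[0,0,0],[0,0,0.006],1],[[0,0,0],[0,0,0.006],1],[[0,0,0],[0,0,0],1]]'; python3 -m inch '[[[0,0,0],[0,0,0.006],1],[[0,0,0],[0,0,0],1]]'
```

```text
clock: 5.52
eef_pos: [0.5473, 0.1255, 0.0465]
tool_rot: [0.182, 0.983, -0.0, -0.001]
ft_force: [-0.2, -0.3, -1.1]
grip_width: 0.0421
grasp_force: 61.0
clock: 5.77
eef_pos: [0.5479, 0.1257, 0.0436]
tool_rot: [0.182, 0.983, 0.0, 0.0]
ft_force: [0.0, 0.5, -0.5]
grip_width: 0.042
grasp_force: 61.0
clock: 5.93
eef_pos: [0.5482, 0.1258, 0.0428]
tool_rot: [0.182, 0.983, 0.0, 0.001]
ft_force: [-0.9, -0.3, 4.2]
grip_width: 0.042
grasp_force: 61.4
```

Contact is at TCP z 0.0428. That is the 0.0348 measured at the grasp plus the 8 mm floor, so the pot is on the floor. Releasing and retreating.

```bash
python3 -m inch '[[[0,0,0],[0,0,0],-1],[[0,0,0],[0,0,0],-1],[[0,0,0],[0,0,0],-1],[[0,0,0],[0,0,0],-1],[[0,0,0],[0,0,0],-1],[[0,0,0],[0,0,0],-1],[[0,0,0],[0,0,0],-1],[[0,0,0],[0,0,0],-1]]'; python3 -m inch '[[[0,0,0],[0,0,-0.03],-1],[[0,0,0],[0,0,-0.05],-1],[[0,0,0],[0,0,-0.06],-1],[[0,0,0],[0,0,-0.08],-1],[[0,0,0],[0,0,-0.08],-1],[[0,0,0],[0,0,-0.08],-1],[[0,0,0],[0,0,-0.08],-1],[[0,0,0],[0,0,-0.06],-1],[[0,0,0],[0,0,0],-1]]'; python3 -m inch '[[[0,0,0],[0.09,0.07,0],-1],[[0,0,0],[0.09,0.07,0],-1],[[0,0,0],[0.09,0.07,0],-1],[[0,0,0],[0.09,0.07,0],-1],[[0,0,0],[0.09,0.07,0],-1],[[0,0,0],[0.09,0.07,0],-1],[[0,0,0],[0.09,0.07,0],-1],[[0,0,0],[0.09,0.07,0],-1],[[0,0,0],[0,0,0],-1]]'; python3 - <<'E'
from h import *
a=vision.camera("scene")["img"];b=vision.camera("top")["img"]
a=cv2.resize(a[190:290,235:360,::-1],(500,400),interpolation=cv2.INTER_CUBIC)
b=cv2.resize(b[160:265,245:324,::-1],(300,400),interpolation=cv2.INTER_CUBIC)
cv2.imwrite("pics/end.png",np.hstack([a,b]))
E
```

```text
clock: 6.6
eef_pos: [0.5477, 0.1256, 0.0416]
tool_rot: [0.182, 0.983, -0.0, -0.0]
ft_force: [0.1, 0.8, 0.0]
grip_width: 0.0851
grasp_force: 0.0
clock: 7.35
eef_pos: [0.5502, 0.1262, 0.2032]
tool_rot: [0.182, 0.983, 0.002, 0.004]
ft_force: [0.8, 0.1, -0.0]
grip_width: 0.0853
grasp_force: 0.0
clock: 8.1
eef_pos: [0.4029, 0.3643, 0.1973]
tool_rot: [0.179, 0.984, 0.001, -0.001]
ft_force: [1.3, -0.2, -0.0]
grip_width: 0.0853
grasp_force: 0.0
```

View pics/end.png

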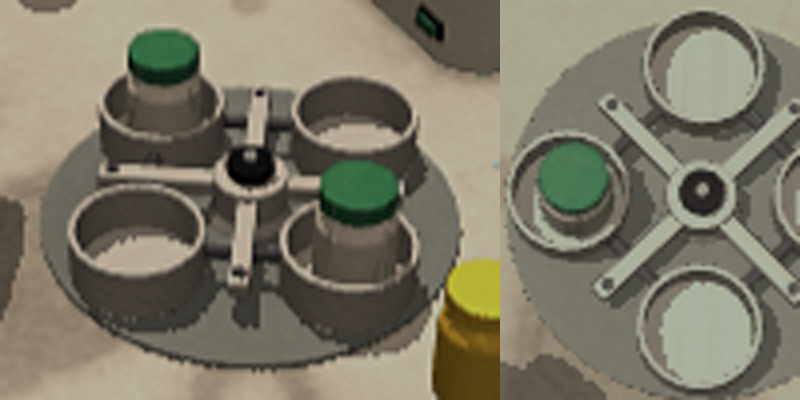

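The final picture shows the placed pot upright and down in the opposite bucket (cap at (164,55)). The loaded pot is still in its own bucket (cap at (360,190)), and the arm is clear.

```bash
python3 -c "
from workcell import workorder; print(workorder.job_done())"
```

```text
the job is handed in; nothing more can be done
None
```

The spare green-capped pot stands upright on the floor of the bucket opposite the loaded one, the loaded pot is still in its bucket, and the job was handed in after about 8 s of robot time.

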